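# Hang the rinsed pail and slide rack inside the drying cupboard's door

## Task

Swing the door of the small drying cupboard wide open (square to the cupboard or further), then hang the steel pail and the steel slide rack, each by its own handle, on the two hooks on the inside of the door, one on each hook, in either order. Leave the door open and both hanging still, and do not tip them over or shove or knock over any of the glassware, the beaker or the bottle standing about.

Things in the scene. Friction and masses are not known exactly. Their poses are not given: they have to be found in the camera images.
- door (a joint): Angle of the white cupboard's door about the upright hinge at its right (-y) front edge: 0 shut, grows as the free (+y) edge swings out to -x; stop at 1.9 rad. It stays where it is left (slight friction). White panel 270 wide x 240 high x 15 thick, lower edge 10 above the bench. Opens counterclockwise from above. Starts nearly shut.
- hinge (a point): Point on the door's hinge line, 246 above the bench. The closed-topped cupboard behind it is fixed, 290 wide, 170 deep, 260 high. Axes turn with the door: z up, +y from the hinge along the door to its free edge, +x from the outer face (x=0) through the door (inner face at x=15) out of its inner face.
- handle_top (a point): Upper end of the door's handle: an upright round steel bar, 12 diameter, 127 long, standing 45 off the outer face (axis to face), 235 from the hinge and 246 above the bench. The top 41 of the bar is free above its upper standoff, so it can be pinched from above; the bar may turn between the fingers. Axes as hinge.
- hook_inner (a point): Steel wire hook (wire 8 diameter) on the inner face of the door, 85 from the hinge. Origin: the seat, on top of the wire in the middle of the low, level part, 65 out from the inner face and 185 above the bench. Axes as hinge: +x points outward along the hook to its upturned tip, whose top is 22 above the seat and whose end is 32 beyond it; behind the seat the wire slopes up 20 to the door.
- hook_outer (a point): Same hook, 195 from the hinge (110 from hook_inner, towards the door's free edge). Origin and axes the same.
- pail: Open round steel pail, 80 diameter, 60 high, with a fixed upright handle on top: two posts 6 square at y=-36 and +36 and a level grip bar 78 long (along y), 10 thick (x), 26 tall, from 122 to 148 above the underside. The window between rim and grip bar, 66 wide and 62 high, goes over a hook along x, either way round. Origin: centre of the underside, z up. About 0.26 kg.
- pail_eye (a point): Centre of the underside of the pail's grip bar (122 above the pail's underside), which rests on the hook. Axes as the pail.
- rack: Rectangular steel slide rack with a row of glass slides, 64 (x) x 84 (y), slides up to 54 high, with the same handle as the pail: grip bar 78 long along y, 10 thick, 26 tall, from 122 to 148 above the underside, window 66 wide, 68 high. Origin: centre of the underside, z up. About 0.28 kg.
- rack_eye (a point): Centre of the underside of the rack's grip bar (122 above the rack's underside), which rests on the hook. Axes as the rack.
- beaker: Bystander: open steel beaker without a handle, 72 diameter, 85 high. Origin: centre of the underside.
- dishes: Bystander: stack of culture dishes, 90 diameter, 50 high. Origin: centre of the underside.
- flask: Bystander: glass conical flask, 84 diameter, 120 high. Origin: centre of the underside.
- bottle: Bystander: brown bottle with white cap, 68 diameter, 170 high. Origin: centre of the underside.
Not all that is in view belongs to the job. What is shaped like the pail but blue is not meant. What is shaped like the rack but green is not meant.

How it is judged:
By the outcome, as a careful person would: the job done as asked, in the order asked, and still so for the second after the job is handed in, with the robot touching nothing.
It also fails if it takes over 69 s, if anything falls off the work surface, if the arm or the gripper's body presses on something with over 40 N, if the wrist force passes 120 N, or if a joint passes its speed limit or range.

## Robot

A 7-joint arm with a two-finger parallel gripper is mounted at the origin on the work surface. World frame = base frame: x ahead of the robot, y to its left, z up, the work surface at z = 0. Lengths are in m, angles in rad, forces in N, time in s.
With the tool pointing down it reaches from about 0.425 to 0.925 m from the base axis. Payload 6.8 kg.
Tool frame: the origin (TCP) lies at the very end of the fingers, on their centre line; the grasp point (between the pads) lies 19 mm behind it; z points along the fingers, y is the line along which they close (so a half turn about z gives the same grasp; the last joint's range is limited). The gripper opens to 85 mm and grips with 20 to 120 N. Pads are 22 mm wide; open, the fingers measure 114 mm over their backs; the gripper's body (76 mm by 85 mm) begins 54 mm behind the grasp point. The pads swing forward as they close: fully open they stand 13 mm farther back than shut.
Start: joints at [1.227, 0.477, 0.022, 1.555, -0.011, 1.109, -0.083], TCP at [0.158, -0.656, 0.231] pointing down, gripper open.
Joint ranges: [-2.96, 2.96], [-0.34, 2.1], [-1.41, 1.46], [0.24, 2.44], [-1.37, 4.51], [0.17, 1.92], [-2.96, 2.96]. Speed limits (rad/s): [2.39, 2.39, 3.14, 3.14, 3.14, 3.14, 3.14].

## Interface

Orientations are given as a rotation vector (axis times angle).
In Python, from bench import r gives the robot as it stands. The module is installed in compiled form; this text tells all that it offers.
- The arm moves only by the tool servo_tool, never from a script. Its argument "commands" is a list of rows, each a list of 7 numbers: the turn, a rotation vector about the world's x, y, z in degrees, then the shift along the world's x, y, z in mm, then the closure, from 0 (fully open) to 1 (shut). A call has 1 to 5 rows; each row is the pose to reach, as a shift and turn from the pose commanded when the call began; what a row does not reach only later rows make up. A row lasts 1/12 s, in which the tool goes at most 41.7 mm and 7.16 degrees, less where a joint would pass 70% of its speed; a pose out of reach is approached as far as the arm can. A call with a gripper value outside its range is refused whole. The fingers move at their own pace and stop on an object; "force" is the grip in N (left out, the last holds). Time passes only in rows, so rows that repeat a pose let the fingers close. It gives the time, the measured TCP pose, the force, the opening and the grip force at its end, in the units of the state.
- r.get_obs(): the state, without advancing time (a new reading comes with each control period).
- r.grab_frame(name): name is "side" or "top"; returns (picture, depth): 384x512x3 uint8, blue, green, red; 384x512 float32, m along the optical axis (not along the pixel's ray), 0 where there is no reading.
- r.camera_info(name): a dict with "vertical_fov" (degrees; the focal length in pixels is half the picture's height over the tangent of half this angle, whatever the lens; pixels are square), "cx", "cy" (the principal point, pixels), "cam_to_world" (4x4, takes a point from camera to world coordinates). Camera axes: x right, y up, looking along -z (the intrinsics and any distortion apply to the point x, -y, -z); pixel columns grow to the right and rows downward; lengths in m; the calibration is good to about 2 mm. A picture is of the moment at which its call begins. camera_info takes no time and is no camera call.
- r.hand_in(): hands the job in; it is judged then, once.
The state is a dict: "clock": time; "joints": joint angles; "qvel": joint speeds; "tau": joint torques, N m; "tcp_pos": TCP position; "orientation": TCP orientation; "contact_force": force on the tool from outside, world axes, zero at the start; "moment": the same for the moment, N m; "grip_width": finger opening in m; "gripper_force": force on a finger pad.
Only numpy, scipy, OpenCV 4.12 (cv2) and the standard library are available. Lean on these libraries where they do the work, as an engineer would, in place of code of your own. Each camera call takes 0.05 s, during which the arm holds its last target. There are 200 camera calls.

## Working session

There is one attempt and no reset: what is moved stays moved. The work goes in short steps, Python scripts to look and compute and a tool call to move; the robot and the scene stay as the last step left them, time stands still between calls to the robot, and variables do not carry over. Pictures are saved under pics/ and viewed, at most 10 in all, crops included, and the job is handed in when it is done.

Besides the shell and the picture viewer there is one more tool, called after "Emit:" as a command line: name --pt "numbers of a row" for each row, then --argument value for the rest. servo_tool: Moves the arm, as the interface text tells. Its arguments: {"type":"object","properties":{"commands":{"type":"array"},"force":{"type":"number"}},"required":["commands"]}

```bash
mkdir -p pics
cat > h.py <<'E'
import numpy as np, cv2
from bench import r
from scipy.spatial.transform import Rotation as R
def cloud(name):
    im,d=r.grab_frame(name); c=r.camera_info(name)
    f=im.shape[0]/2/np.tan(np.radians(c["vertical_fov"])/2)
    v,u=np.mgrid[:im.shape[0],:im.shape[1]]
    K=np.array([[f,0,c["cx"]],[0,f,c["cy"]],[0,0,1]])
    P=np.stack([(u-c["cx"])/f*d,-(v-c["cy"])/f*d,-d],-1)
    T=np.array(c["cam_to_world"]); W=P@T[:3,:3].T+T[:3,3]
    W[d==0]=np.nan
    return im,W
E
python3 - <<'E'
from h import *
for n in("side","top"):
    c=r.camera_info(n);print({k:(np.round(v,3).tolist() if k=="cam_to_world" else v) for k,v in c.items()})
    im,W=cloud(n);cv2.imwrite(f"pics/{n}0.png",im);np.save(f"{n}0.npy",W)
print(r.get_obs())
E
```

```text
{'vertical_fov': 56.80967840362831, 'cx': 254.93067076763762, 'cy': 188.65642240285763, 'cam_to_world': [[-0.795, 0.3, -0.527, -0.027], [-0.606, -0.404, 0.685, 0.654], [-0.008, 0.864, 0.503, 0.68], [0.0, 0.0, 0.0, 1.0]]}
{'vertical_fov': 44.30639884865521, 'cx': 251.90941581967323, 'cy': 185.89138723680816, 'cam_to_world': [[-0.004, 0.988, -0.155, 0.263], [-1.0, -0.003, 0.003, -0.063], [0.002, 0.155, 0.988, 1.815], [0.0, 0.0, 0.0, 1.0]]}
{'clock': 0.1, 'joints': array([ 1.22692022,  0.47772399,  0.02235133,  1.55635997, -0.01148799,
        1.10930155, -0.08308509]), 'qvel': array([ 0.00081763, -0.00016195,  0.00124172, -0.00362339, -0.00055793,
       -0.0002985 , -0.00183987]), 'tau': array([ 5.58397893e-03, -5.97755563e+01,  1.61407817e+00, -2.81949681e+01,
        1.28724807e-02,  4.99742600e-03, -2.14867833e-05]), 'tcp_pos': array([ 0.15753241, -0.65580522,  0.2304156 ]), 'orientation': array([-3.11816149e+00, -3.69357799e-01,  5.18501264e-04]), 'contact_force': array([ 0.27191198, -0.38975855,  1.20952407]), 'moment': array([-0.00858569,  0.01345916, -0.02465664]), 'gripper_force': 0.0, 'grip_width': 0.08519194627148147}
```

View pics/side0.png

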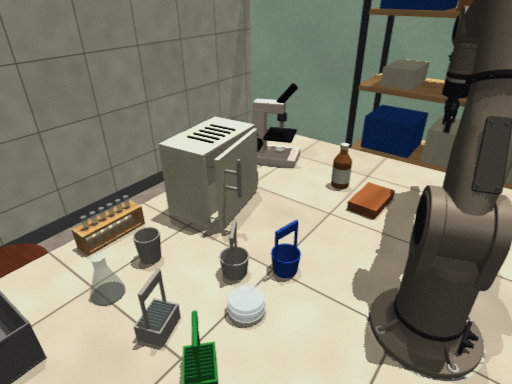

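View pics/top0.png

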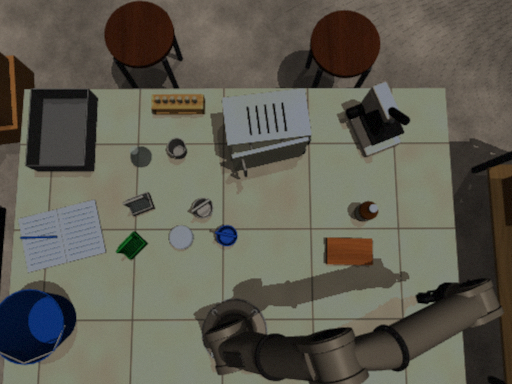

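Top view: steel pail at (202,208), steel rack at (139,204); the look-alikes are the blue pail (227,235), the green rack (132,245) and the handleless beaker (177,148). Side view: pail (235,262), rack (158,322), blue pail (285,260), green rack (200,362), beaker (148,245), door handle (233,180). I choose the two grey ones with handles.

```bash
cat > m.py <<'E'
from h import *
T=np.load("top0.npy");S=np.load("side0.npy")
it=cv2.imread("pics/top0.png");is_=cv2.imread("pics/side0.png")
P=np.concatenate([T.reshape(-1,3),S.reshape(-1,3)]);C=np.concatenate([it.reshape(-1,3),is_.reshape(-1,3)]);src=np.r_[np.zeros(T.size//3),np.ones(S.size//3)]
def show(nm,c,rad,zlo,zhi):
    for s in(0,1):
        m=(np.hypot(P[:,0]-c[0],P[:,1]-c[1])<rad)&(P[:,2]>zlo)&(P[:,2]<zhi)&(src==s)
        q=P[m]
        if len(q)<3: print(nm,s,len(q));continue
        (cx,cy),(w,h),a=cv2.minAreaRect((q[:,:2]*1000).astype(np.float32))
        print(nm,s,len(q),"mean",q.mean(0).round(3),"lo",q.min(0).round(3),"hi",q.max(0).round(3),"rect",round(cx),round(cy),round(w),round(h),round(a,1))
for n,u,v in(("pail",202,208),("rack",139,204),("blue",227,235),("green",132,245),("beaker",177,148),("dishes",181,237),("flask",141,156),("bottle",368,211)):
    c=np.nanmean(T[v-2:v+3,u-2:u+3].reshape(-1,3),0);print(n,c.round(3))
    show(n+" body",c,.09,.015,.07); show(n+" grip",c,.09,.115,.17)
# cupboard
m=(P[:,0]>.5)&(P[:,0]<1.2)&(P[:,1]>-.35)&(P[:,1]<.25)&(P[:,2]>.235)&(P[:,2]<.3)
for s in(0,1):
    q=P[m&(src==s)];print("cup",s,len(q),q.min(0).round(3),q.max(0).round(3),[np.round(x,1) for x in cv2.minAreaRect((q[:,:2]*1000).astype(np.float32))])
for u,v in((222,97),(306,94),(310,136),(226,142),(227,157),(240,164),(308,148),(243,176),(235,165)):print(u,v,np.nanmedian(T[v-1:v+2,u-1:u+2].reshape(-1,3),0).round(3))
E
python3 m.py
python3 - <<'E'
import cv2,numpy as np
a=cv2.imread("pics/side0.png");b=cv2.imread("pics/top0.png")
x=cv2.resize(a[110:350,130:310],(450,600),interpolation=3);y=cv2.resize(b[85:260,215:320],(350,583),interpolation=3)
y=np.vstack([y,np.zeros((17,350,3),np.uint8)]);cv2.imwrite("pics/crop0.png",np.hstack([x,y]))
E
```

```text
pail [0.461 0.123 0.019]
pail body 0 123 mean [0.466 0.125 0.047] lo [0.422 0.081 0.015] hi [0.499 0.159 0.069] rect 459 118 78 76 19.2
pail body 1 687 mean [0.456 0.12  0.042] lo [0.418 0.079 0.015] hi [0.497 0.159 0.07 ] rect 458 119 78 79 4.8
pail grip 0 79 mean [0.458 0.118 0.143] lo [0.434 0.086 0.121] hi [0.482 0.15  0.154] rect 458 118 12 77 33.8
pail grip 1 132 mean [0.45  0.129 0.141] lo [0.434 0.088 0.117] hi [0.481 0.154 0.15 ] rect 457 121 10 75 33.6
rack [0.475 0.36  0.04 ]
rack body 0 333 mean [0.475 0.356 0.039] lo [0.435 0.309 0.015] hi [0.523 0.408 0.067] rect 480 360 66 86 21.4
rack body 1 1310 mean [0.468 0.367 0.043] lo [0.432 0.31  0.015] hi [0.521 0.411 0.07 ] rect 478 361 66 87 21.5
rack grip 0 85 mean [0.479 0.358 0.143] lo [0.462 0.323 0.117] hi [0.494 0.395 0.155] rect 479 359 12 76 21.0
rack grip 1 361 mean [0.474 0.365 0.139] lo [0.459 0.323 0.115] hi [0.493 0.398 0.151] rect 478 361 12 80 21.2
blue [0.354 0.023 0.095]
blue body 0 136 mean [0.36  0.031 0.048] lo [ 0.319 -0.008  0.015] hi [0.393 0.067 0.068] rect 356 29 74 75 0.7
blue body 1 674 mean [0.353
[... 2162 characters left out ...]
 -0.521  0.115] hi [ 0.47  -0.462  0.17 ] rect 444 -491 59 51 89.7
bottle grip 1 166 mean [ 0.439 -0.48   0.138] lo [ 0.415 -0.507  0.115] hi [ 0.464 -0.461  0.17 ] rect 438 -485 50 41 66.3
cup 0 4498 [ 0.565 -0.268  0.235] [0.852 0.038 0.274] [array([ 707.8, -120.7]), array([263.4, 290.8]), np.float64(7.2)]
cup 1 2620 [ 0.563 -0.268  0.235] [0.852 0.04  0.266] [array([ 706.9, -119.4]), array([262.7, 295.2]), np.float64(7.7)]
222 97 [0.819 0.038 0.257]
306 94 [ 0.924 -0.287  0.001]
310 136 [ 0.686 -0.268  0.228]
226 142 [0.719 0.034 0.007]
227 157 [ 0.665  0.03  -0.001]
240 164 [ 0.613 -0.024  0.112]
308 148 [ 0.7   -0.29  -0.001]
243 176 [ 0.588 -0.033 -0.   ]
235 165 [ 0.609 -0.006  0.116]
```

View pics/crop0.png

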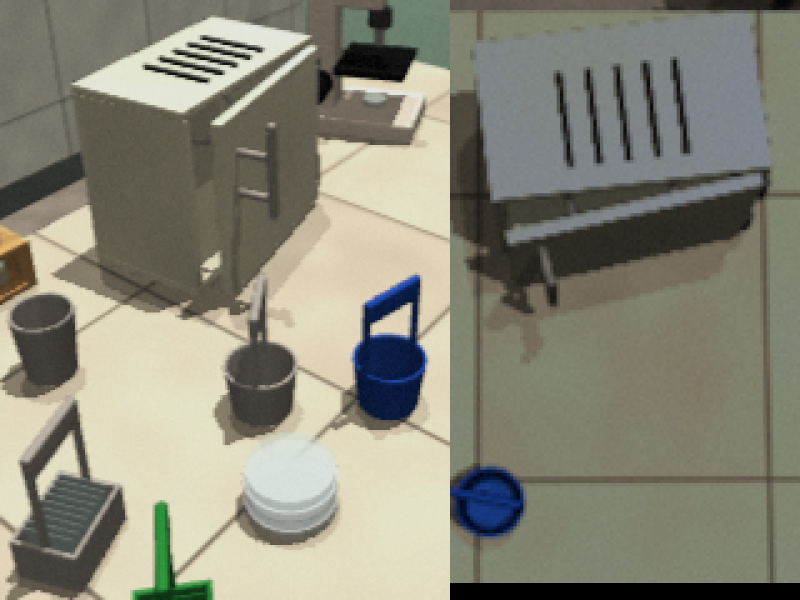

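The crop confirms the choices: grey pail and grey rack have handles, blue/green are decoys; the door is ajar with its handle bar standing upright near its left edge. Next: fit the door line, hinge and handle.

```bash
cat > d.py <<'E'
from m import P,C,src
from h import *
# cupboard top
q=P[(P[:,2]>.252)&(P[:,2]<.27)&(P[:,0]>.6)&(P[:,0]<1)&(P[:,1]>-.35)&(P[:,1]<.1)]
b=cv2.boxPoints(cv2.minAreaRect((q[:,:2]*1000).astype(np.float32)));print("cup corners",b.round())
m=(P[:,2]>.03)&(P[:,2]<.256)&(P[:,0]>.55)&(P[:,0]<.75)&(P[:,1]>-.32)&(P[:,1]<.06)
q=P[m];s=src[m]
top=q[(q[:,2]>.238)&(q[:,2]<.254)&(s==0)]
print(len(top)); print("doortop rect",cv2.boxPoints(cv2.minAreaRect((top[:,:2]*1000).astype(np.float32))).round())
# door outer face from side camera: RANSAC
f=q[(s==1)&(q[:,2]<.235)]
rng=np.random.default_rng(0);best=None
for _ in range(500):
    a,c=f[rng.choice(len(f),2,False),:2];d=c-a
    if np.hypot(*d)<.1: continue
    n=np.array([-d[1],d[0]])/np.hypot(*d);e=np.abs((f[:,:2]-a)@n)<.004
    if best is None or e.sum()>best.sum():best=e
g=f[best];c=g[:,:2].mean(0);_,_,V=np.linalg.svd(g[:,:2]-c,full_matrices=False);d=V[0]*np.sign(V[0,1]);t=(g[:,:2]-c)@d
print("face",len(g),c,d,"ends",(c+d*t.min()).round(3),(c+d*t.max()).round(3),"z",g[:,2].min(),g[:,2].max())
n=np.array([-d[1],d[0]]);n*=-np.sign(n[0]);print('outward n',n)
o=(q[:,:2]-c)@n;tt=(q[:,:2]-c)@d
for ss in(0,1):
    h=(o>.033)&(o<.06)&(q[:,2]>.12)&(s==ss)&(tt>0);k=q[h]
    print("handle",ss,len(k),np.median(k,0),"z",k[:,2].min(),k[:,2].max(),"off",np.median(o[h]),"t",np.median(tt[h])-t.min())
E
python3 d.py|tail -22
```

```text
222 97 [0.819 0.038 0.257]
306 94 [ 0.924 -0.287  0.001]
310 136 [ 0.686 -0.268  0.228]
226 142 [0.719 0.034 0.007]
227 157 [ 0.665  0.03  -0.001]
240 164 [ 0.613 -0.024  0.112]
308 148 [ 0.7   -0.29  -0.001]
243 176 [ 0.588 -0.033 -0.   ]
235 165 [ 0.609 -0.006  0.116]
cup corners [[ 605.   17.]
 [ 641. -275.]
 [ 856. -249.]
 [ 820.   43.]]
523
doortop rect [[ 557.  -24.]
 [ 680. -281.]
 [ 846. -202.]
 [ 724.   56.]]
face 1978 [ 0.63410408 -0.11430544] [-0.22913026  0.97339577] ends [ 0.67  -0.269] [0.606 0.005] z 0.0300187840649766 0.23497101326063308
outward n [-0.97339577 -0.22913026]
handle 0 31 [ 0.56656131 -0.04315317  0.22197145] z 0.12429668109859726 0.24678423071669253 off 0.04957240242755857 t 0.24374936468762207
handle 1 170 [ 0.56766202 -0.03824544  0.18920133] z 0.12532150400878483 0.24588147177991826 off 0.04746160795849649 t 0.2476637265212286
```

Hinge ≈ (0.667,-0.259), door direction 103° (closed ≈97°), handle axis ≈ (0.569,-0.041). That agrees with the given 235, 270 and 45 mm. The tool's closing line is already along the door. I'm moving over the handle now.

Emit:
servo_tool --pt "0 0 0 103 154 70 0" --pt "0 0 0 103 154 70 0" --pt "0 0 0 103 154 70 0" --pt "0 0 0 103 154 70 0" --pt "0 0 0 103 154 70 0"

```text
clock: 0.52
tcp_pos: [0.2628, -0.4995, 0.3022]
orientation: [-3.119, -0.373, -0.001]
contact_force: [0.3, -0.9, 0.6]
grip_width: 0.0854
gripper_force: 0.0
```

Emit:
servo_tool --pt "0 0 0 103 154 0 0" --pt "0 0 0 103 154 0 0" --pt "0 0 0 103 154 0 0" --pt "0 0 0 103 154 0 0" --pt "0 0 0 103 154 0 0"

```text
clock: 0.93
tcp_pos: [0.3668, -0.3429, 0.3013]
orientation: [-3.117, -0.38, -0.002]
contact_force: [0.2, -0.0, 0.1]
grip_width: 0.0854
gripper_force: 0.0
```

Emit:
servo_tool --pt "0 0 0 103 154 0 0" --pt "0 0 0 103 154 0 0" --pt "0 0 0 103 154 0 0" --pt "0 0 0 103 154 0 0" --pt "0 0 0 103 154 0 0"

```text
clock: 1.35
tcp_pos: [0.4692, -0.1886, 0.3013]
orientation: [-3.117, -0.379, -0.002]
contact_force: [0.5, 0.6, 0.9]
grip_width: 0.0852
gripper_force: 0.0
```

Emit:
servo_tool --pt "0 0 0 102 153 0 0" --pt "0 0 0 102 153 0 0" --pt "0 0 0 102 153 0 0" --pt "0 0 0 102 153 0 0" --pt "0 0 0 102 153 0 0"

```text
clock: 1.77
tcp_pos: [0.5706, -0.0348, 0.3011]
orientation: [-3.116, -0.379, -0.002]
contact_force: [0.3, 0.2, 0.6]
grip_width: 0.0854
gripper_force: 0.0
```

Emit:
servo_tool --pt "0 0 0 -1 -4 -40 0" --pt "0 0 0 -1 -4 -65 0" --pt "0 0 0 -1 -4 -88 0" --pt "0 0 0 -1 -4 -88 0" --pt "0 0 0 -1 -4 -88 0"

```text
clock: 2.18
tcp_pos: [0.5668, -0.0454, 0.2124]
orientation: [-3.119, -0.37, 0.005]
contact_force: [0.4, -0.1, 1.2]
grip_width: 0.0852
gripper_force: 0.0
```

Emit:
servo_tool --pt "0 0 0 0 0 0 1" --pt "0 0 0 0 0 0 1" --pt "0 0 0 0 0 0 1" --pt "0 0 0 0 0 0 1" --pt "0 0 0 0 0 0 1" --force 50

```text
clock: 2.6
tcp_pos: [0.5681, -0.0454, 0.2142]
orientation: [3.119, 0.369, 0.002]
contact_force: [0.9, 0.4, -0.6]
grip_width: 0.0257
gripper_force: 0.0
```

Emit:
servo_tool --pt "0 0 0 0 0 0 1" --pt "0 0 0 0 0 0 1" --pt "0 0 0 0 0 0 1" --pt "0 0 0 0 0 0 1"

```text
clock: 2.93
tcp_pos: [0.568, -0.0449, 0.2139]
orientation: [-3.119, -0.37, -0.001]
contact_force: [-1.6, 1.8, 5.1]
grip_width: 0.0101
gripper_force: 48.9
```

Run:
```python
import numpy as np
H=np.array([667,-259.]);p=np.array([568,-43.]);v=p-H;v*=239.3/np.hypot(*v)
f=lambda a:np.array([np.cos(np.radians(a))*v[0]-np.sin(np.radians(a))*v[1],np.sin(np.radians(a))*v[0]+np.cos(np.radians(a))*v[1]])
for k in range(6):
    print([[int(round(3.7*i))]+np.round(f(18.5*k+3.7*i)-f(18.5*k)).astype(int).tolist() for i in range(1,6)])
```

```text
[[4, -14, -7], [7, -27, -15], [11, -40, -23], [15, -52, -33], [18, -64, -43]]
[[4, -11, -11], [7, -21, -23], [11, -31, -35], [15, -39, -48], [18, -47, -61]]
[[4, -7, -14], [7, -13, -28], [11, -18, -43], [15, -22, -58], [18, -25, -73]]
[[4, -2, -15], [7, -3, -31], [11, -3, -46], [15, -3, -62], [18, -1, -77]]
[[4, 3, -15], [7, 7, -30], [11, 11, -45], [15, 17, -59], [18, 24, -73]]
[[4, 7, -14], [7, 16, -27], [11, 25, -39], [15, 35, -51], [18, 46, -62]]
```

Emit:
servo_tool --pt "0 0 4 -14 -7 0 1" --pt "0 0 7 -27 -15 0 1" --pt "0 0 11 -40 -23 0 1" --pt "0 0 15 -52 -33 0 1" --pt "0 0 18 -64 -43 0 1"

```text
clock: 3.35
tcp_pos: [0.5037, -0.0877, 0.2139]
orientation: [-3.021, -0.86, -0.002]
contact_force: [0.9, 1.5, 3.8]
grip_width: 0.01
gripper_force: 50.2
```

Emit:
servo_tool --pt "0 0 4 -11 -11 0 1" --pt "0 0 7 -21 -23 0 1" --pt "0 0 11 -31 -35 0 1" --pt "0 0 15 -39 -48 0 1" --pt "0 0 18 -47 -61 0 1"

```text
clock: 3.77
tcp_pos: [0.4563, -0.1491, 0.2139]
orientation: [-2.85, -1.322, -0.0]
contact_force: [-0.1, 0.8, 4.2]
grip_width: 0.0099
gripper_force: 50.3
```

Low forces; continue.

Emit:
servo_tool --pt "0 0 4 -7 -14 0 1" --pt "0 0 7 -13 -28 0 1" --pt "0 0 11 -18 -43 0 1" --pt "0 0 15 -22 -58 0 1" --pt "0 0 18 -25 -73 0 1"

```text
clock: 4.18
tcp_pos: [0.4309, -0.2228, 0.2139]
orientation: [-2.608, -1.751, 0.001]
contact_force: [-3.1, 1.7, 6.8]
grip_width: 0.0107
gripper_force: 50.6
```

Emit:
servo_tool --pt "0 0 4 -2 -15 0 1" --pt "0 0 7 -3 -31 0 1" --pt "0 0 11 -3 -46 0 1" --pt "0 0 15 -3 -62 0 1" --pt "0 0 18 -1 -77 0 1"

```text
clock: 4.6
tcp_pos: [0.4304, -0.3003, 0.2139]
orientation: [2.302, 2.137, -0.001]
contact_force: [-0.7, 1.7, 6.4]
grip_width: 0.0103
gripper_force: 50.5
```

Emit:
servo_tool --pt "0 0 4 3 -15 0 1" --pt "0 0 7 7 -30 0 1" --pt "0 0 11 11 -45 0 1" --pt "0 0 15 17 -59 0 1" --pt "0 0 18 24 -73 0 1"

```text
clock: 5.02
tcp_pos: [0.4545, -0.3734, 0.2139]
orientation: [1.94, 2.471, -0.002]
contact_force: [-2.0, 2.8, 7.1]
grip_width: 0.0103
gripper_force: 50.6
```

Emit:
servo_tool --pt "0 0 0 0 0 0 1" --pt "0 0 0 0 0 0 0" --pt "0 0 0 0 0 0 0" --pt "0 0 0 0 0 0 0" --pt "0 0 0 0 0 0 0"

```text
clock: 5.43
tcp_pos: [0.4544, -0.3719, 0.213]
orientation: [-1.944, -2.467, 0.0]
contact_force: [0.8, -0.2, -0.2]
grip_width: 0.0586
gripper_force: 0.0
```

Emit:
servo_tool --pt "0 0 0 0 0 0 0" --pt "0 0 0 0 0 40 0" --pt "0 0 0 0 0 80 0" --pt "0 0 0 0 0 100 0" --pt "0 0 0 0 0 100 0"

```text
clock: 5.85
tcp_pos: [0.4571, -0.3733, 0.3191]
orientation: [1.939, 2.46, 0.0]
contact_force: [0.6, -0.3, 1.3]
grip_width: 0.0858
gripper_force: 0.0
```

Emit:
servo_tool --pt "0 0 7 0 40 0 0" --pt "0 0 14 0 80 0 0" --pt "0 0 20 0 120 0 0" --pt "0 0 20 0 160 0 0" --pt "0 0 20 0 200 0 0"

```text
clock: 6.27
tcp_pos: [0.4538, -0.1704, 0.3126]
orientation: [-1.486, -2.767, 0.001]
contact_force: [1.3, -0.1, -0.1]
grip_width: 0.0852
gripper_force: 0.0
```

Emit:
servo_tool --pt "0 0 0 -5 40 0 0" --pt "0 0 0 -5 80 0 0" --pt "0 0 0 -10 120 0 0" --pt "0 0 0 -10 160 0 0" --pt "0 0 0 -10 200 0 0"

```text
clock: 6.68
tcp_pos: [0.4436, 0.0294, 0.3129]
orientation: [1.487, 2.767, -0.002]
contact_force: [1.1, -0.3, -0.4]
grip_width: 0.0854
gripper_force: 0.0
```

Emit:
servo_tool --pt "0 0 0 0 40 0 0" --pt "0 0 0 0 80 -20 0" --pt "0 0 0 0 109 -50 0" --pt "0 0 0 0 109 -80 0" --pt "0 0 0 0 109 -80 0"

```text
clock: 7.1
tcp_pos: [0.4406, 0.1373, 0.2281]
orientation: [-1.476, -2.765, 0.008]
contact_force: [-0.2, -0.9, -0.8]
grip_width: 0.0854
gripper_force: 0.0
```

```bash
cat > d2.py <<'E'
from h import *
import sys
t=sys.argv[1]
out=[]
for n in("side","top"):
    im,W=cloud(n);cv2.imwrite(f"pics/{n}{t}.png",im);np.save(f"{n}{t}.npy",W);out.append(W.reshape(-1,3))
o=r.get_obs();print(o["tcp_pos"].round(4),o["orientation"].round(3))
for nm,P in zip(("side","top"),out):
    m=(P[:,0]>.37)&(P[:,0]<.66)&(P[:,1]>-.36)&(P[:,1]<-.12)
    q=P[m&(P[:,2]>.03)&(P[:,2]<.24)]
    top=P[m&(P[:,2]>.24)&(P[:,2]<.257)]
    for k,w in(("panel",q),("top",top)):
        if len(w)<50: print(nm,k,len(w));continue
        rng=np.random.default_rng(0);best=None
        for _ in range(400):
            a,c=w[rng.choice(len(w),2,False),:2];d=c-a
            if np.hypot(*d)<.08: continue
            nn=np.array([-d[1],d[0]])/np.hypot(*d);e=np.abs((w[:,:2]-a)@nn)<.004
            if best is None or e.sum()>best.sum():best=e
        g=w[best];c=g[:,:2].mean(0);_,_,V=np.linalg.svd(g[:,:2]-c,full_matrices=False);d=V[0]*-np.sign(V[0,0]);s=(g[:,:2]-c)@d
        print(nm,k,len(g),"c",c.round(4),"ang",np.degrees(np.arctan2(d[1],d[0])).round(2),"ends",(c+d*s.min()).round(3),(c+d*s.max()).round(3))
        if k=="panel":
            nin=np.array([d[1],-d[0]]);nin*=np.sign(nin[1]);off=(w[:,:2]-c)@nin;al=(w[:,:2]-c)@d
            hk=(off>.02)&(off<.11)&(w[:,2]>.16)&(w[:,2]<.225)
            for lo,hi in((-.2,0.0),(0.0,.2)):
                z=hk&(al>lo)&(al<hi)
                if z.sum()>3: print("  hook",z.sum(),"along",np.median(al[z]).round(4),"xy@",np.median(w[z],0).round(4),"off",off[z].min().round(3),off[z].max().round(3),"z",w[z,2].min().round(3),w[z,2].max().round(3))
E
python3 d2.py 1
```

```text
[0.4437 0.1363 0.2326] [-1.484 -2.766  0.003]
side panel 3696 c [ 0.5233 -0.2886] ang -163.33 ends [ 0.66  -0.248] [ 0.406 -0.324]
  hook 40 along -0.0606 xy@ [ 0.5648 -0.2161  0.1913] off 0.022 0.098 z 0.179 0.207
  hook 40 along 0.0488 xy@ [ 0.4614 -0.2501  0.1915] off 0.021 0.096 z 0.181 0.208
side top 267 c [ 0.53   -0.2873] ang -163.27 ends [ 0.66  -0.248] [ 0.406 -0.325]
top panel 702 c [ 0.5311 -0.2862] ang -163.36 ends [ 0.66  -0.248] [ 0.406 -0.324]
  hook 50 along -0.0535 xy@ [ 0.566  -0.2155  0.1909] off 0.02 0.096 z 0.178 0.208
  hook 50 along 0.056 xy@ [ 0.4619 -0.2488  0.1897] off 0.02 0.095 z 0.178 0.213
top top 191 c [ 0.533 -0.289] ang -163.4 ends [ 0.657 -0.252] [ 0.407 -0.326]
```

View pics/side1.png

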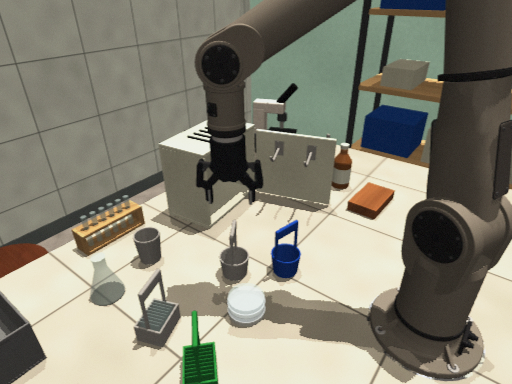

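Side view: arm over the pail, door wide open, hooks at (277,153) and (311,157). Door angle ≈ 99° open; seats at inner (0.563,-0.209) and outer (0.4585,-0.240), with the hook axis at 106.7°. Next I grasp the pail, 21 mm off the bar's centre so the fingers clear the hook.

Emit:
servo_tool --pt "0 0 0 2 0 -40 0" --pt "0 0 0 2 0 -80 0" --pt "0 0 0 2 0 -105 0" --pt "0 0 0 2 0 -115 0" --pt "0 0 0 2 0 -115 0"

```text
clock: 7.62
tcp_pos: [0.4467, 0.1354, 0.1178]
orientation: [-1.489, -2.765, 0.002]
contact_force: [-0.7, -0.5, 0.5]
grip_width: 0.0854
gripper_force: 0.0
```

Emit:
servo_tool --pt "0 0 0 0 0 0 1" --pt "0 0 0 0 0 0 1" --pt "0 0 0 0 0 0 1" --pt "0 0 0 0 0 0 1" --pt "0 0 0 0 0 0 1" --force 60

```text
clock: 8.03
tcp_pos: [0.4473, 0.1367, 0.1193]
orientation: [1.486, 2.766, 0.001]
contact_force: [0.1, -0.4, -0.1]
grip_width: 0.0257
gripper_force: 0.0
```

Emit:
servo_tool --pt "0 0 0 0 0 0 1" --pt "0 0 0 0 0 0 1" --pt "0 0 0 0 0 0 1" --pt "0 0 0 0 0 0 1"

```text
clock: 8.37
tcp_pos: [0.4462, 0.1363, 0.1187]
orientation: [-1.487, -2.767, 0.003]
contact_force: [-2.6, -2.4, 7.7]
grip_width: 0.0091
gripper_force: 58.5
```

Emit:
servo_tool --pt "0 0 0 0 0 10 1" --pt "0 0 0 0 0 40 1" --pt "0 0 0 0 0 70 1" --pt "0 0 6 0 0 98 1" --pt "0 0 12 0 0 98 1"

```text
clock: 8.78
tcp_pos: [0.4492, 0.1386, 0.2216]
orientation: [1.179, 2.905, 0.007]
contact_force: [1.1, 1.1, -3.2]
grip_width: 0.0092
gripper_force: 59.0
```

Emit:
servo_tool --pt "0 0 6 5 -20 0 1" --pt "0 0 12 10 -45 0 1" --pt "0 0 18 17 -70 0 1" --pt "0 0 24 24 -95 0 1" --pt "0 0 30 31 -120 0 1"

```text
clock: 9.2
tcp_pos: [0.4775, 0.0155, 0.2167]
orientation: [-0.387, -3.117, 0.001]
contact_force: [0.4, -0.4, -3.3]
grip_width: 0.0094
gripper_force: 59.1
```

Emit:
servo_tool --pt "0 0 6 8 -30 0 1" --pt "0 0 12 16 -60 0 1" --pt "0 0 18 24 -90 0 1" --pt "0 0 24 32 -120 0 1" --pt "0 0 31 40 -145 0 1"

```text
clock: 9.62
tcp_pos: [0.5174, -0.1311, 0.2165]
orientation: [0.456, -3.107, 0.001]
contact_force: [-0.1, 0.3, -3.5]
grip_width: 0.0089
gripper_force: 59.1
```

Emit:
servo_tool --pt "0 0 0 0 0 0 1" --pt "0 0 0 0 0 0 1"

```text
clock: 9.78
tcp_pos: [0.5174, -0.1301, 0.216]
orientation: [0.444, -3.109, -0.002]
contact_force: [0.4, -0.1, -4.0]
grip_width: 0.009
gripper_force: 59.1
```

```bash
python3 d2.py 2 | head -1
python3 - <<'E'
import numpy as np,cv2
for n in("side2","top2"):
    P=np.load(f"{n}.npy").reshape(-1,3);m=(np.hypot(P[:,0]-.537,P[:,1]+.122)<.065)
    for lo,hi in((.10,.165),(.213,.252)):
        q=P[m&(P[:,2]>lo)&(P[:,2]<hi)]
        if len(q)>5:print(n,lo,len(q),q.min(0).round(3),q.max(0).round(3),[np.round(x,1) for x in cv2.minAreaRect((q[:,:2]*1000).astype(np.float32))])
E
```

```text
[ 0.5172 -0.1274  0.2164] [ 4.510e-01 -3.109e+00 -1.000e-03]
side2 0.1 576 [ 0.499 -0.163  0.1  ] [ 0.578 -0.081  0.165] [array([ 540.1, -119.2]), array([73.5, 78.8]), np.float64(54.3)]
side2 0.213 243 [ 0.502 -0.138  0.214] [ 0.576 -0.105  0.252] [array([ 535.9, -113.4]), array([76.5, 27.2]), np.float64(21.0)]
top2 0.1 22 [ 0.503 -0.111  0.104] [ 0.556 -0.082  0.162] [array([528.9, -96.6]), array([57.8, 17.3]), np.float64(18.1)]
```

View pics/side2.png

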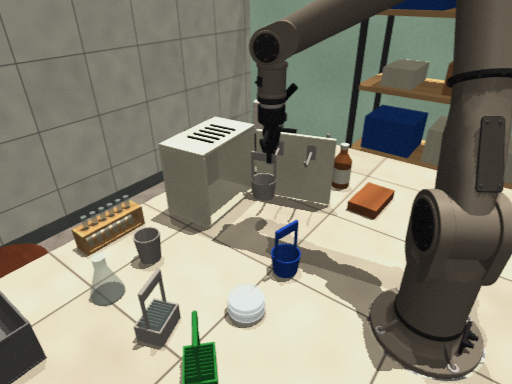

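Side view: pail held upright at (264,185) in front of the inner hook; the fit gives its centre as (0.539,-0.121), as expected. Now insert it along the hook axis.

Emit:
servo_tool --pt "0 0 0 5 -18 0 1" --pt "0 0 0 10 -36 0 1" --pt "0 0 0 16 -54 0 1" --pt "0 0 0 21 -72 0 1" --pt "0 0 0 26 -86 0 1"

```text
clock: 10.3
tcp_pos: [0.5438, -0.2144, 0.2166]
orientation: [0.452, -3.109, 0.001]
contact_force: [-0.0, -0.5, -2.7]
grip_width: 0.0094
gripper_force: 59.1
```

Emit:
servo_tool --pt "0 0 0 0 0 0 1" --pt "0 0 0 0 0 -8 1" --pt "0 0 0 0 0 -16 1" --pt "0 0 0 0 0 -22 1" --pt "0 0 0 0 0 -27 1"

```text
clock: 10.72
tcp_pos: [0.543, -0.2131, 0.1881]
orientation: [0.454, -3.107, -0.001]
contact_force: [0.1, 0.3, -2.7]
grip_width: 0.009
gripper_force: 59.1
```

Emit:
servo_tool --pt "0 0 0 0 0 -2 1" --pt "0 0 0 0 0 -4 1" --pt "0 0 0 0 0 -6 1"

```text
clock: 10.97
tcp_pos: [0.5438, -0.2141, 0.1833]
orientation: [-0.452, 3.109, -0.0]
contact_force: [-1.3, -0.4, -1.2]
grip_width: 0.0089
gripper_force: 59.2
```

Emit:
servo_tool --pt "0 0 0 0 0 -1 1" --pt "0 0 0 0 0 -2 1"

```text
clock: 11.13
tcp_pos: [0.5443, -0.2147, 0.1818]
orientation: [-0.45, 3.108, -0.001]
contact_force: [0.1, -0.2, 1.3]
grip_width: 0.0092
gripper_force: 59.7
```

```bash
python3 d2.py 3
python3 - <<'E'
import cv2,numpy as np
a=cv2.imread("pics/side3.png");b=cv2.imread("pics/top3.png")
x=cv2.resize(a[110:230,220:345],(500,480),interpolation=3);y=cv2.resize(b[120:200,225:300],(300,320),interpolation=3)
c=np.zeros((480,800,3),np.uint8);c[:,:500]=x;c[:320,500:]=y;cv2.imwrite("pics/crop3.png",c)
E
```

```text
[ 0.5443 -0.2149  0.1818] [-4.500e-01  3.108e+00 -2.000e-03]
side panel 3035 c [ 0.5081 -0.2933] ang -163.37 ends [ 0.66  -0.248] [ 0.405 -0.324]
  hook 260 along -0.0747 xy@ [ 0.5565 -0.199   0.1982] off 0.052 0.098 z 0.16 0.225
  hook 41 along 0.0335 xy@ [ 0.4599 -0.2502  0.1904] off 0.02 0.098 z 0.181 0.207
side top 211 c [ 0.5157 -0.2921] ang -163.18 ends [ 0.658 -0.249] [ 0.407 -0.325]
top panel 29 c [ 0.5512 -0.1935] ang -168.53 ends [ 0.599 -0.184] [ 0.449 -0.214]
top top 13
```

View pics/crop3.png

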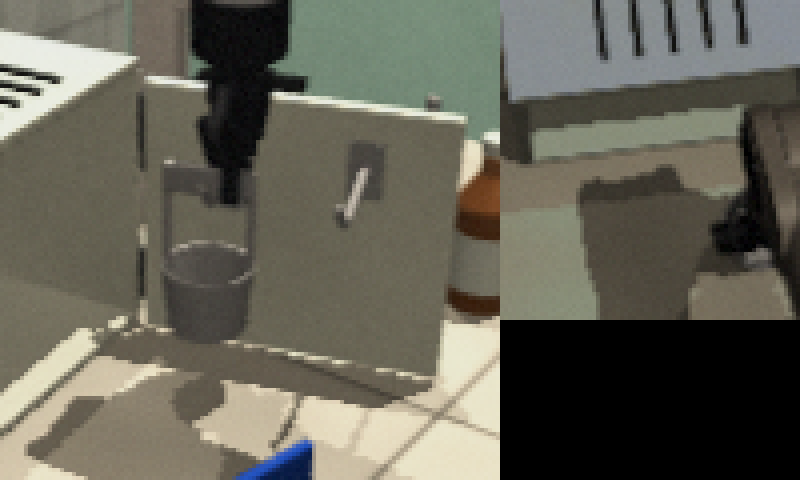

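The crop shows the pail upright with the hook tip in front of the bar's middle (crop 208,190), and the load has transferred to the hook. I release it and lift.

Emit:
servo_tool --pt "0 0 0 0 0 0 0.6" --pt "0 0 0 0 0 0 0.6" --pt "0 0 0 0 0 0 0.6" --pt "0 0 0 0 0 0 0.6" --pt "0 0 0 0 0 0 0.6"

```text
clock: 11.65
tcp_pos: [0.5437, -0.2142, 0.1814]
orientation: [-0.451, 3.109, 0.0]
contact_force: [-0.3, 1.2, 0.5]
grip_width: 0.034
gripper_force: 0.0
```

Emit:
servo_tool --pt "0 0 0 0 0 10 0.6" --pt "0 0 0 0 0 30 0.6" --pt "0 0 0 0 0 60 0.6" --pt "0 0 0 0 0 100 0.6" --pt "0 0 0 0 0 120 0"

```text
clock: 12.07
tcp_pos: [0.5452, -0.2137, 0.3063]
orientation: [-0.452, 3.104, -0.002]
contact_force: [2.3, 0.1, 0.5]
grip_width: 0.0455
gripper_force: 0.0
```

Emit:
servo_tool --pt "0 0 0 -4 30 0 0" --pt "0 0 -7 -8 60 0 0" --pt "0 0 -14 -12 90 0 0" --pt "0 0 -21 -16 120 0 0" --pt "0 0 -28 -20 150 0 0"

```text
clock: 12.48
tcp_pos: [0.5234, -0.0627, 0.3022]
orientation: [0.324, 3.124, -0.0]
contact_force: [1.2, 0.4, 0.5]
grip_width: 0.085
gripper_force: 0.0
```

Emit:
servo_tool --pt "0 0 -7 -4 30 0 0" --pt "0 0 -14 -8 60 0 0" --pt "0 0 -21 -12 90 0 0" --pt "0 0 -28 -16 120 0 0" --pt "0 0 -35 -20 150 0 0"

```text
clock: 12.9
tcp_pos: [0.5033, 0.0874, 0.3022]
orientation: [1.248, 2.882, 0.0]
contact_force: [0.2, 0.8, 0.4]
grip_width: 0.0856
gripper_force: 0.0
```

Emit:
servo_tool --pt "0 0 -7 -4 30 0 0" --pt "0 0 -14 -8 60 0 0" --pt "0 0 -22 -12 90 0 0" --pt "0 0 -22 -16 120 0 0" --pt "0 0 -22 -20 150 0 0"

```text
clock: 13.32
tcp_pos: [0.4831, 0.2375, 0.3023]
orientation: [1.768, 2.596, 0.001]
contact_force: [0.1, 0.3, 0.4]
grip_width: 0.0854
gripper_force: 0.0
```

Emit:
servo_tool --pt "0 0 0 -4 35 0 0" --pt "0 0 0 -8 70 0 0" --pt "0 0 0 -12 105 0 0" --pt "0 0 0 -13 144 -30 0" --pt "0 0 0 -13 144 -60 0"

```text
clock: 13.73
tcp_pos: [0.4691, 0.3883, 0.2449]
orientation: [-1.758, -2.601, -0.016]
contact_force: [-0.1, 0.3, 0.3]
grip_width: 0.0851
gripper_force: 0.0
```

```bash
python3 d2.py 4
python3 - <<'E'
import numpy as np,cv2
def f(n,c,rad,lo,hi):
    P=np.load(f"{n}.npy").reshape(-1,3);q=P[(np.hypot(P[:,0]-c[0],P[:,1]-c[1])<rad)&(P[:,2]>lo)&(P[:,2]<hi)]
    if len(q)>5:print(n,c,lo,len(q),q.min(0).round(3),q.max(0).round(3),[np.round(x,1) for x in cv2.minAreaRect((q[:,:2]*1000).astype(np.float32))])
for n in("side4","top4"):
    f(n,(.478,.36),.08,.115,.16);f(n,(.478,.36),.08,.015,.07)
    f(n,(.563,-.209),.055,.06,.122);f(n,(.563,-.209),.05,.209,.23)
E
```

```text
[0.4677 0.3798 0.2371] [-1.76  -2.598  0.011]
side panel 3231 c [ 0.5138 -0.2913] ang -163.29 ends [ 0.66  -0.247] [ 0.405 -0.324]
  hook 240 along -0.0702 xy@ [ 0.5598 -0.204   0.1976] off 0.021 0.098 z 0.161 0.214
  hook 40 along 0.0391 xy@ [ 0.4606 -0.2505  0.1912] off 0.02 0.098 z 0.18 0.207
side top 263 c [ 0.5295 -0.288 ] ang -163.4 ends [ 0.66  -0.249] [ 0.407 -0.325]
top panel 706 c [ 0.5302 -0.2865] ang -163.35 ends [ 0.659 -0.248] [ 0.406 -0.324]
  hook 126 along -0.0552 xy@ [ 0.568  -0.2072  0.2051] off 0.021 0.097 z 0.163 0.22
  hook 49 along 0.0551 xy@ [ 0.4617 -0.2477  0.191 ] off 0.021 0.095 z 0.179 0.209
top top 191 c [ 0.5311 -0.2901] ang -163.62 ends [ 0.659 -0.252] [ 0.407 -0.327]
side4 (0.478, 0.36) 0.115 358 [0.461 0.323 0.115] [0.495 0.398 0.15 ] [array([477.6, 360.4]), array([10.6, 79.6]), np.float64(21.1)]
side4 (0.478, 0.36) 0.015 1306 [0.433 0.31  0.015] [0.522 0.411 0.07 ] [array([478.1, 360.7]), array([65.8, 85.7]), np.float64(21.0)]
side4 (0.563, -0.209) 0.06 461 [ 0.525 -0.248  0.063] [ 0.603 -0.167  0.122] [array([ 564.6, -204.8]), array([72.1, 81.8]), np.float64(49.4)]
side4 (0.563, -0.209) 0.209 32 [ 0.53  -0.221  0.209] [ 0.601 -0.194  0.214] [array([ 565. , -204.7]), array([74.3, 12.9]), np.float64(17.9)]
top4 (0.563, -0.209) 0.06 228 [ 0.526 -0.247  0.06 ] [ 0.6   -0.17   0.122] [array([ 562.5, -208.8]), array([73.2, 77.1]), np.float64(4.7)]
top4 (0.563, -0.209) 0.209 36 [ 0.532 -0.217  0.209] [ 0.602 -0.178  0.22 ] [array([ 567.2, -207.9]), array([44.5, 56.9]), np.float64(64.9)]
```

The pail hangs still and upright. Next I grasp the rack.

Emit:
servo_tool --pt "0 0 0 2 0 -40 0" --pt "0 0 0 2 0 -80 0" --pt "0 0 0 2 0 -110 0" --pt "0 0 0 2 0 -123 0" --pt "0 0 0 2 0 -123 0"

```text
clock: 14.25
tcp_pos: [0.4725, 0.3777, 0.1168]
orientation: [-1.769, -2.595, 0.006]
contact_force: [0.7, -1.2, 0.3]
grip_width: 0.0851
gripper_force: 0.0
```

Emit:
servo_tool --pt "0 0 0 0 0 0 1" --pt "0 0 0 0 0 0 1" --pt "0 0 0 0 0 0 1" --pt "0 0 0 0 0 0 1" --pt "0 0 0 0 0 0 1" --force 60

```text
clock: 14.67
tcp_pos: [0.4733, 0.3801, 0.1196]
orientation: [1.768, 2.596, 0.003]
contact_force: [0.8, 0.2, 0.8]
grip_width: 0.0255
gripper_force: 0.0
```

Emit:
servo_tool --pt "0 0 0 0 0 0 1" --pt "0 0 0 0 0 0 1" --pt "0 0 0 0 0 0 1" --pt "0 0 0 0 0 0 1"

```text
clock: 15.0
tcp_pos: [0.4725, 0.3799, 0.1188]
orientation: [1.768, 2.597, 0.0]
contact_force: [-1.1, -1.3, 4.9]
grip_width: 0.009
gripper_force: 59.8
```

Emit:
servo_tool --pt "0 0 0 0 0 10 1" --pt "0 0 0 0 0 45 1" --pt "0 0 0 0 0 85 1" --pt "0 0 7 0 0 125 1" --pt "0 0 14 0 0 165 1"

```text
clock: 15.42
tcp_pos: [0.4723, 0.3792, 0.2851]
orientation: [1.43, 2.797, -0.001]
contact_force: [1.4, 0.4, -2.0]
grip_width: 0.0092
gripper_force: 59.1
```

Emit:
servo_tool --pt "0 0 7 0 -20 0 1" --pt "0 0 14 0 -50 0 1" --pt "0 0 21 0 -80 0 1" --pt "0 0 28 0 -115 0 1" --pt "0 0 35 0 -150 0 1"

```text
clock: 15.83
tcp_pos: [0.4722, 0.2282, 0.2832]
orientation: [-0.521, -3.098, 0.001]
contact_force: [0.2, 0.7, -2.3]
grip_width: 0.0091
gripper_force: 59.1
```

Emit:
servo_tool --pt "0 0 7 0 -35 0 1" --pt "0 0 14 0 -70 0 1" --pt "0 0 21 0 -105 0 1" --pt "0 0 28 0 -140 0 1" --pt "0 0 35 0 -170 0 1"

```text
clock: 16.25
tcp_pos: [0.4723, 0.0586, 0.2831]
orientation: [0.416, -3.113, 0.001]
contact_force: [1.2, 0.0, -3.2]
grip_width: 0.0091
gripper_force: 59.1
```

Emit:
servo_tool --pt "0 0 1 -3 -30 0 1" --pt "0 0 1 -6 -60 0 1" --pt "0 0 1 -9 -90 0 1" --pt "0 0 1 -12 -120 0 1" --pt "0 0 1 -15 -150 0 1"

```text
clock: 16.67
tcp_pos: [0.457, -0.0904, 0.2834]
orientation: [0.436, -3.111, 0.002]
contact_force: [0.5, -0.4, -2.9]
grip_width: 0.0094
gripper_force: 59.0
```

Emit:
servo_tool --pt "0 0 0 -10 -15 -15 1" --pt "0 0 0 -22 -35 -35 1" --pt "0 0 0 -34 -55 -55 1" --pt "0 0 0 -44 -70 -67 1" --pt "0 0 0 -44 -70 -67 1"

```text
clock: 17.08
tcp_pos: [0.4093, -0.1623, 0.2133]
orientation: [0.427, -3.105, -0.001]
contact_force: [-1.4, -0.2, -2.9]
grip_width: 0.0093
gripper_force: 59.0
```

```bash
python3 d2.py 5
python3 - <<'E'
import numpy as np,cv2
for n in("side5","top5"):
    P=np.load(f"{n}.npy").reshape(-1,3)
    for lo,hi in((.10,.15),(.222,.25)):
        q=P[(np.hypot(P[:,0]-.433,P[:,1]+.154)<.06)&(P[:,2]>lo)&(P[:,2]<hi)]
        if len(q)>5:print(n,lo,len(q),q.min(0).round(3),q.max(0).round(3),[np.round(x,1) for x in cv2.minAreaRect((q[:,:2]*1000).astype(np.float32))])
a=cv2.imread("pics/side5.png");cv2.imwrite("pics/crop5.png",cv2.resize(a[100:250,220:370],(600,600),interpolation=3))
E
```

```text
[ 0.4131 -0.1592  0.216 ] [ 4.330e-01 -3.111e+00 -1.000e-03]
side panel 2392 c [ 0.5174 -0.2905] ang -163.34 ends [ 0.661 -0.248] [ 0.405 -0.324]
  hook 240 along -0.0671 xy@ [ 0.5592 -0.2034  0.1976] off 0.021 0.097 z 0.16 0.212
side top 210 c [ 0.5404 -0.2842] ang -163.22 ends [ 0.66  -0.248] [ 0.406 -0.325]
top panel 704 c [ 0.5306 -0.2863] ang -163.34 ends [ 0.66  -0.248] [ 0.406 -0.324]
  hook 128 along -0.0546 xy@ [ 0.5676 -0.2073  0.2045] off 0.021 0.095 z 0.165 0.221
  hook 22 along 0.0556 xy@ [ 0.467  -0.2669  0.1922] off 0.021 0.052 z 0.182 0.202
top top 199 c [ 0.5327 -0.2893] ang -163.61 ends [ 0.658 -0.252] [ 0.407 -0.326]
side5 0.1 667 [ 0.381 -0.198  0.1  ] [ 0.476 -0.111  0.15 ] [array([ 429.8, -154.3]), array([85.3, 70.9]), np.float64(14.5)]
side5 0.222 217 [ 0.393 -0.175  0.222] [ 0.468 -0.139  0.25 ] [array([ 426.7, -145.5]), array([76.5, 32.6]), np.float64(26.2)]
top5 0.1 40 [ 0.386 -0.14   0.101] [ 0.465 -0.111  0.15 ] [array([ 426.3, -127.7]), array([83.3, 11.4]), np.float64(16.1)]
```

View pics/crop5.png

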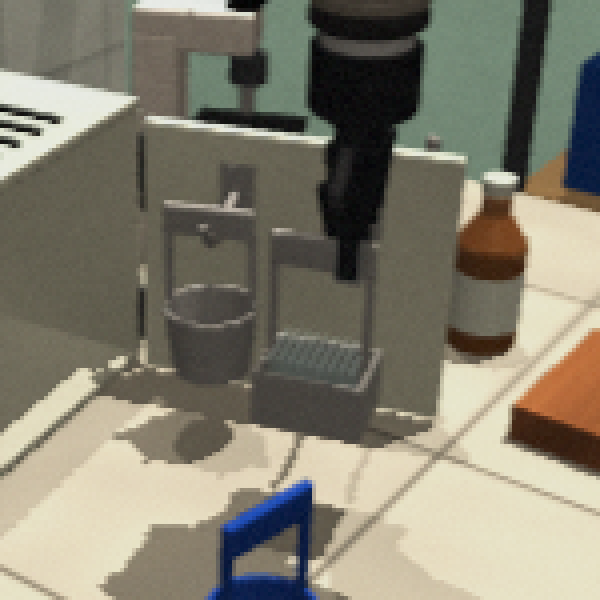

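The crop shows the pail hanging level on the inner hook and the rack held upright in front of the outer hook. Insert the rack.

Emit:
servo_tool --pt "0 0 1 5 -18 0 1" --pt "0 0 1 10 -36 0 1" --pt "0 0 1 16 -54 0 1" --pt "0 0 1 21 -72 0 1" --pt "0 0 1 26 -86 0 1"

```text
clock: 17.6
tcp_pos: [0.4409, -0.2468, 0.2168]
orientation: [-0.461, 3.107, -0.001]
contact_force: [-0.7, -0.2, -2.8]
grip_width: 0.0088
gripper_force: 59.1
```

Emit:
servo_tool --pt "0 0 0 0 0 0 1" --pt "0 0 0 0 0 -8 1" --pt "0 0 0 0 0 -16 1" --pt "0 0 0 0 0 -22 1" --pt "0 0 0 0 0 -27 1"

```text
clock: 18.02
tcp_pos: [0.4392, -0.2438, 0.1882]
orientation: [0.465, -3.106, -0.001]
contact_force: [0.1, -0.3, -1.9]
grip_width: 0.0089
gripper_force: 59.0
```

Emit:
servo_tool --pt "0 0 0 0 0 -2 1" --pt "0 0 0 0 0 -4 1" --pt "0 0 0 0 0 -6 1"

```text
clock: 18.27
tcp_pos: [0.4399, -0.2446, 0.1833]
orientation: [-0.463, 3.107, -0.001]
contact_force: [0.3, -1.2, -0.3]
grip_width: 0.0092
gripper_force: 59.3
```

Emit:
servo_tool --pt "0 0 0 0 0 -1 1" --pt "0 0 0 0 0 -2 1"

```text
clock: 18.43
tcp_pos: [0.4405, -0.245, 0.1818]
orientation: [-0.462, 3.106, -0.001]
contact_force: [0.4, -1.0, 0.1]
grip_width: 0.0094
gripper_force: 59.4
```

Emit:
servo_tool --pt "0 0 0 0 0 -1 1" --pt "0 0 0 0 0 -1 1"

```text
clock: 18.6
tcp_pos: [0.4405, -0.245, 0.1812]
orientation: [-0.462, 3.106, -0.002]
contact_force: [-2.0, -0.7, 5.7]
grip_width: 0.0089
gripper_force: 60.5
```

Emit:
servo_tool --pt "0 0 0 0 0 0 0.6" --pt "0 0 0 0 0 0 0.6" --pt "0 0 0 0 0 0 0.6" --pt "0 0 0 0 0 0 0.6" --pt "0 0 0 0 0 0 0.6"

```text
clock: 19.02
tcp_pos: [0.4397, -0.2447, 0.1802]
orientation: [0.463, -3.107, -0.0]
contact_force: [-0.1, 0.5, 0.6]
grip_width: 0.0338
gripper_force: 0.0
```

Emit:
servo_tool --pt "0 0 0 0 0 10 0.6" --pt "0 0 0 0 0 30 0.6" --pt "0 0 0 0 0 60 0.6" --pt "0 0 0 0 0 100 0.6" --pt "0 0 0 0 0 120 0.6"

```text
clock: 19.43
tcp_pos: [0.4414, -0.2442, 0.3047]
orientation: [-0.464, 3.104, -0.002]
contact_force: [0.6, 1.3, 0.2]
grip_width: 0.0338
gripper_force: 0.0
```

Emit:
servo_tool --pt "0 0 0 0 30 0 0.6" --pt "0 0 0 0 60 0 0.6" --pt "0 0 0 10 95 0 0.6" --pt "0 0 0 20 130 0 0.6" --pt "0 0 0 30 165 0 0.6"

```text
clock: 19.85
tcp_pos: [0.4698, -0.0784, 0.3012]
orientation: [-0.461, 3.107, -0.002]
contact_force: [0.9, -0.5, 0.6]
grip_width: 0.0339
gripper_force: 0.0
```

Emit:
servo_tool --pt "0 0 0 5 30 0 0.6" --pt "0 0 0 10 60 0 0.6" --pt "0 0 0 10 95 0 0.6" --pt "0 0 0 10 130 0 0.6" --pt "0 0 0 10 130 0 0.6"

```text
clock: 20.27
tcp_pos: [0.4787, 0.0588, 0.3021]
orientation: [-0.48, 3.102, 0.004]
contact_force: [-0.3, 0.2, 0.9]
grip_width: 0.0346
gripper_force: 0.0
```

```bash
python3 d2.py 6
python3 - <<'E'
import cv2
a=cv2.imread("pics/side6.png");cv2.imwrite("pics/side6b.png",cv2.resize(a[80:384,60:380],(630,598),interpolation=3))
E
```

```text
[0.4795 0.0524 0.3011] [-0.47   3.105 -0.   ]
side panel 2587 c [ 0.5189 -0.289 ] ang -163.66 ends [ 0.66  -0.248] [ 0.405 -0.322]
  hook 241 along -0.0655 xy@ [ 0.5606 -0.203   0.1976] off 0.02 0.098 z 0.161 0.213
  hook 250 along 0.0424 xy@ [ 0.4582 -0.2335  0.1979] off 0.025 0.098 z 0.16 0.215
side top 269 c [ 0.5249 -0.2883] ang -163.41 ends [ 0.66  -0.248] [ 0.406 -0.324]
top panel 695 c [ 0.5301 -0.2857] ang -163.67 ends [ 0.659 -0.248] [ 0.406 -0.322]
  hook 128 along -0.0548 xy@ [ 0.5674 -0.2069  0.2042] off 0.02 0.095 z 0.168 0.218
  hook 130 along 0.0545 xy@ [ 0.463  -0.238   0.2019] off 0.021 0.097 z 0.166 0.219
top top 189 c [ 0.5338 -0.2885] ang -164.45 ends [ 0.658 -0.254] [ 0.406 -0.324]
```

View pics/side6b.png

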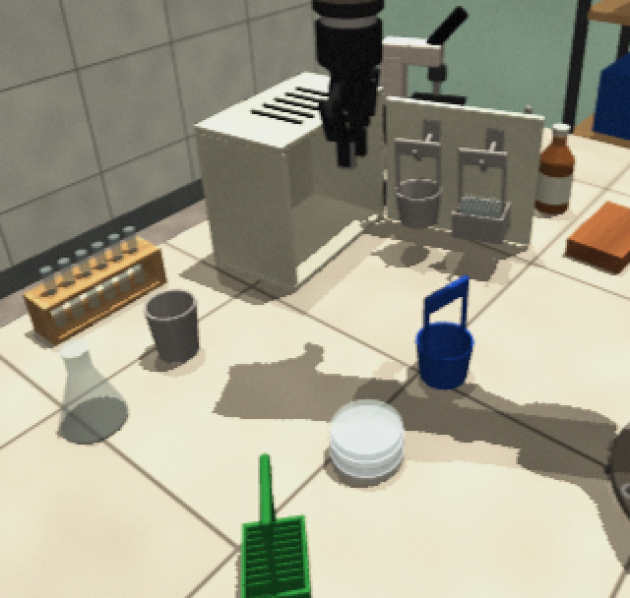

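Both hang level on their hooks (picture 418,200 and 482,215), the door is wide open and the bystanders are unmoved. I let it settle for a second, then hand in.

Emit:
servo_tool --pt "0 0 0 0 0 0 0.6" --pt "0 0 0 0 0 0 0.6" --pt "0 0 0 0 0 0 0.6" --pt "0 0 0 0 0 0 0.6" --pt "0 0 0 0 0 0 0.6"

```text
clock: 20.78
tcp_pos: [0.4798, 0.0493, 0.3002]
orientation: [0.46, -3.107, -0.0]
contact_force: [-0.8, 0.6, -0.5]
grip_width: 0.034
gripper_force: 0.0
```

Emit:
servo_tool --pt "0 0 0 0 0 0 0.6" --pt "0 0 0 0 0 0 0.6" --pt "0 0 0 0 0 0 0.6" --pt "0 0 0 0 0 0 0.6" --pt "0 0 0 0 0 0 0.6"

```text
clock: 21.2
tcp_pos: [0.4798, 0.0502, 0.3003]
orientation: [0.463, -3.107, -0.0]
contact_force: [1.1, -1.1, -0.3]
grip_width: 0.0343
gripper_force: 0.0
```

```bash
python3 -c "
from bench import r
print(r.hand_in())"
```

```text
the job is handed in; nothing more can be done
None
```

I handed the job in at about 21 s: the door is open about 99°, the steel pail hangs on the inner hook and the steel slide rack on the outer one, and the last picture showed both level and the other items undisturbed; the hand-in gave no verdict.

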